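# Close the swarf box and lock its cover with the push rivets

### The arm

A 7-joint arm with a two-finger parallel gripper is mounted at the origin on the work surface. World frame = base frame: x ahead of the robot, y to its left, z up, the work surface at z = 0. Lengths are in mm, angles in rad, forces in N, time in s.
With the tool pointing down it reaches from about 425 to 925 mm from the base axis. Payload 6.8 kg.
Tool frame: the origin (TCP) lies at the very end of the fingers, on their centre line; the grasp point (between the pads) lies 19 mm behind it (pinch_z is the z of the grasp point in the tool frame, in mm); z points along the fingers, x is the direction in which the jaws open and shut, and the axes are right-handed (so a half turn about z gives the same grasp; the last joint's range is limited). The gripper opens to 85 mm and grips with 20 to 120 N. Pads are 22 mm wide; open, the fingers measure 114 mm over their backs; the gripper's body (76 mm by 85 mm) begins 54 mm behind the grasp point. The pads swing forward as they close: fully open they stand 13 mm farther back than shut.
Start: joints at [1.078, 0.477, 0.022, 1.555, -0.011, 1.109, -0.083], TCP at [253.387, -625.653, 231.308] pointing down, gripper open.
Joint ranges: [-2.96, 2.96], [-0.34, 2.1], [-1.41, 1.46], [0.24, 2.44], [-1.37, 4.51], [0.17, 1.92], [-2.96, 2.96]. Speed limits (rad/s): [2.39, 2.39, 3.14, 3.14, 3.14, 3.14, 3.14].

### API

Orientations are given as a rotation vector (axis times angle).
In Python, from rig import observe, snapshot, camera_model, sign_off, pinch_z gives the robot as it stands. The module is installed in compiled form; this text tells all that it offers.
- The arm moves only by the tool arm_command, never from a script. Its argument "moves" is a list of rows, each an object of numbers: "claw": the finger opening in mm, from 0 to 85.4; "x", "y", "z": the shift along the tool's x, y, z in units of 30 mm (1.0 is 30 mm); "spin": the turn about the tool's z in units of 8 degrees (1.0 is 8 degrees). A call has 1 to 8 rows; each row is the pose to reach, as a shift and turn from the pose commanded when the call began, along the tool's axes at that moment; what a row does not reach only later rows make up. A row lasts 1/8 s, in which the tool goes at most 62.5 mm and 10.7 degrees, less where a joint would pass 70% of its speed; a pose out of reach is approached as far as the arm can. A call with a gripper value outside its range is refused whole. The fingers move at their own pace and stop on an object; "force" is the grip in N (left out, the last holds). Time passes only in rows, so rows that repeat a pose let the fingers close. It gives the time, the measured TCP pose, the force and the opening at its end, in the units of the state.
- observe(): the state, without advancing time (a new reading comes with each control period).
- snapshot(name): name is "scene" or "side" or "wrist"; returns the picture (400x640x3 uint8, blue, green, red); there is no depth.
- camera_model(name): a dict with "fovy" (degrees; the focal length in pixels is half the picture's height over the tangent of half this angle, whatever the lens; pixels are square), "cx", "cy" (the principal point, pixels), "extrinsics" (4x4, takes a point from camera to world coordinates); the wrist camera has in their place "T_tool_cam" (4x4, takes a point from camera to tool coordinates, whose origin is the TCP and whose axes are the tool frame's). Camera axes: x right, y down, z forward; pixel columns grow to the right and rows downward; lengths in mm; the calibration is good to about 2 mm. The wrist camera is an equidistant fisheye: a pixel r from the principal point sees the ray r / f radians off the axis. A picture is of the moment at which its call begins: read the wrist's pose just before it. camera_model takes no time and is no camera call.
- sign_off(): hands the job in, once; it reports no verdict.
The state is a dict: "time": time; "joint_positions": joint angles; "dq": joint speeds; "joint_torque": joint torques, N m; "position": TCP position; "eef_rot": TCP orientation; "ft_force": force on the tool from outside, world axes, zero at the start; "moment": the same for the moment, N m; "gripper_width": finger opening in mm.
Only numpy, scipy, OpenCV 4.12 (cv2) and the standard library are available. Lean on these libraries where they do the work, as an engineer would, in place of code of your own. Each camera call takes 0.05 s, during which the arm holds its last target.

### The job

Close the swarf box: push its sliding cover all the way home against the stop under the bridge. Then lock it by pressing the centre pins of both push rivets on the bridge fully down, flush with their flanges, firmly but gently, for the plastic cracks if it is rammed. Leave the other things on the bench where they are.

Things in the scene. Friction and masses are not known exactly. Their poses are not given: they have to be found in the camera images.
- box: Grey metal swarf box, fixed to the bench, 260 (x) x 170 (y) mm; origin at the centre of its underside, z up. A channel 123 wide runs along its x on top, floor at z=60, open at the -x end; lips at its sides (from |y|=53 outwards, top z=75.5) keep the cover from lifting out. The opening to be closed is at x=0 to 56, |y|<45. A bridge crosses the +x end.
- bridge_top (a point): Middle of the bridge's top at box x=90, y=0, z=80. The bridge spans the channel from x=62 to 130, underside at z=67.5; the end stop for the cover's leading edge is under it at x=118. Two black plastic push rivets, a at y=+38 and b at y=-38 (x=90), stand on it, each with a fixed round flange 48 in diameter whose top is at z=84.
- cover_rib (a point): Middle of the top edge of the upright push rib of the loose white plastic cover (0.14 to 0.28 kg); axes as the box's. Rib: 70 wide (y), 8 thick (x), 26 tall above the plate, top at z=92. It starts at box x=-110 to -75; fully home it is at x=+3. The cover slides along the box's +x with light friction (under 5 N).
- cover_mid (a point): Centre of the cover's plate top (z=66): plate 130 (x) x 120 (y) x 6 mm, lying on the channel floor; the rib is 50 from here towards -x. Two 16 mm holes in it come under the rivet pins only when the cover is home. A pin pressed too early either goes down in front of the plate and bars its way, or lands on the plate and stops some 11 mm short of flush.
- pin_a_head (a point): Centre of the flat top of rivet a's centre pin: round black head 26 in diameter, 6 thick, on a 10 mm shank, guided vertically. Raised, its top is about 15 to 20 mm above its flange; pressed flush it is at z=85.5, i.e. 1.5 above the flange.
- pin_b_head (a point): The same for rivet b's centre pin (box y = -38).
- pin_a (a joint): How far pin a has been pressed down, in m: 0 fully raised, 0.018 flush (hard stop). Stiff sliding fit: it takes about 8 N (more if pushed fast) to move and stays where it is left; over 60 N cracks the rivet. Starts at 0 to 0.004.
- pin_b (a joint): The same for pin b.
- offcut: Bystander: loose wooden offcut, 90 x 50 x 35, origin at the centre of its underside, lying on the bench.
- burr_jar: Bystander: loose glass jar with a steel cap, 64 in diameter, 85 high, origin at the centre of its underside, standing on the bench.
- grinder: Bystander: loose hand-held rotary tool lying flat, body 110 x 34 x 30 with a steel collet to its +x, about 180 long over all, origin on its underside, 30 from the middle of its body towards the collet.
Not all that is in view belongs to the job. What is meant by the part that bears cover_rib is not black, green or purple, and is the larger of those in its own colour.

How it is judged (in metres and radians):
On the way, in this order (a step that is already met when the one before it is completed fails the run):
1. the cover is home against the stop (within 3 mm) while both pins are still raised (pressed less than 8 mm) (x of cover_rib in the frame of box above 0 m and value of joint each of pin_a, pin_b below 0.008 m), for 0.1 s.
2. both pins are pressed flush (within 2 mm of fully down) (value of joint each of pin_a, pin_b above 0.016 m), for 0.1 s.
At the end, for the whole second after the job is handed in: The cover is home (its rib within 3 mm of its fully closed place in the box) and both rivet pins are down within 2 mm of flush (all of step 2 and x of cover_rib in the frame of box between 0 and 0.006 m); the robot touches nothing.
It fails at once if a bystander (offcut, jar or rotary tool) is moved by more than 20 mm (distance of any of offcut, burr_jar, grinder from where it was at the start of the episode above 0.02 m).
It fails at once if the box or a rivet is rammed: the fingers press on them with more than 60 N (contact force between the fingers and box above 60 N).
It also fails if it takes over 46 s, if anything falls off the work surface, if the arm or the gripper's body presses on something with over 40 N, if the wrist force passes 120 N, or if a joint passes its speed limit or range.

## Working session

There is one attempt and no reset: what is moved stays moved. The work goes in short steps, Python scripts to look and compute and a tool call to move; the robot and the scene stay as the last step left them, time stands still between calls to the robot, and variables do not carry over. Pictures are saved under pics/ and viewed, and the job is handed in when it is done.

Besides the shell and the picture viewer there is one more tool, called after "Request:" as name(argument=value, ...), one argument or row to a line, values as JSON. arm_command: Moves the arm, as the interface text tells. Its arguments: {"type":"object","properties":{"moves":{"type":"array","items":{"type":"object","properties":{"claw":{"type":"number"},"x":{"type":"number"},"y":{"type":"number"},"z":{"type":"number"},"spin":{"type":"number"}}}},"force":{"type":"number"}},"required":["moves"]}

```bash
mkdir -p pics
python3 - <<'E'
from rig import *
import cv2
print(observe())
for n in ["scene","side","wrist"]:
    print(n,camera_model(n))
    cv2.imwrite(f"pics/{n}0.png",snapshot(n))
print(pinch_z)
E
```

```text
{'time': 0.0, 'joint_positions': array([ 1.07785548,  0.47778723,  0.02235978,  1.55643649, -0.01150102,
        1.1093369 , -0.08308977]), 'dq': array([-0.00123809, -0.00060863, -0.0002878 ,  0.00023599, -0.00041243,
       -0.00066761, -0.00095784]), 'joint_torque': array([-9.08745028e-05, -5.96458590e+01,  1.60747737e+00, -2.81204313e+01,
        1.22833857e-02,  9.49329376e-03,  3.92941018e-06]), 'position': array([ 253.15389887, -625.08745522,  230.3410793 ]), 'eef_rot': array([-2.60452187e+00,  1.75510127e+00,  2.51516000e-03]), 'ft_force': array([-0.5442651 , -0.0676803 , -0.05117276]), 'moment': array([0.02224084, 0.07144289, 0.03535361]), 'gripper_width': 85.54201131719347}
scene {'fovy': 56.88581502210382, 'cx': 322.8399349517733, 'cy': 199.01365118457807, 'extrinsics': array([[ 5.11366091e-01,  6.70270230e-01, -5.37812737e-01,
         9.81863612e+02],
       [ 8.59207399e-01, -4.10681576e-01,  3.05128316e-01,
        -2.00735243e+02],
       [-1.63513558e-02, -6.18124957e-01, -7.85909773e-01,
         7.31468045e+02],
       [ 0.00000000e+00,  0.00000000e+00,  0.00000000e
[... 234 characters left out ...]
11e-01,  5.93179268e-01, -7.26079222e-01,
         7.71073963e+02],
       [ 2.05390792e-02, -7.69414117e-01, -6.38419973e-01,
         7.49051920e+02],
       [ 0.00000000e+00,  0.00000000e+00,  0.00000000e+00,
         1.00000000e+00]])}
wrist {'fovy': 65.70646984690485, 'cx': 318.4259803256848, 'cy': 200.26747867247272, 'T_tool_cam': array([[ 9.99998780e-01, -1.41953972e-03,  6.51408368e-04,
        -2.46770842e-01],
       [ 1.18650064e-03,  9.61667591e-01,  2.74215312e-01,
        -6.94265654e+01],
       [-1.01569784e-03, -2.74214205e-01,  9.61668102e-01,
        -1.43066442e+02],
       [ 0.00000000e+00,  0.00000000e+00,  0.00000000e+00,
         1.00000000e+00]])}
-18.700000000000003
```

View pics/scene0.png

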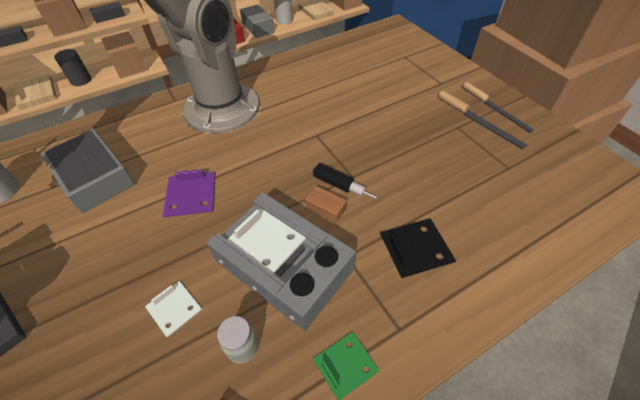

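View pics/side0.png

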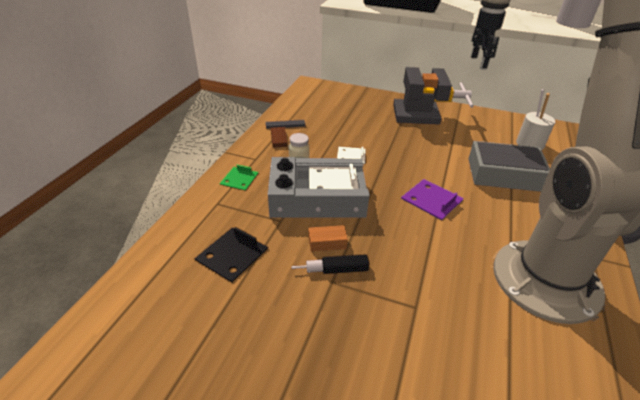

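View pics/wrist0.png

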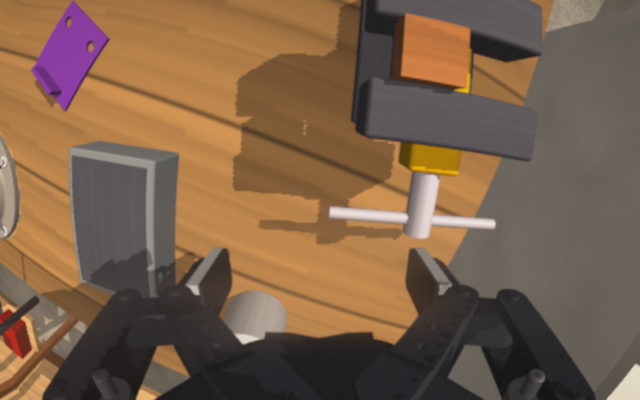

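The scene view shows the larger white cover in the box, around (265,240). The rivets are at (327,255) and (302,285), the jar at (238,340), and the offcut and rotary tool near (330,195). I'll enlarge next.

Run:
```python
import cv2
a=cv2.imread("pics/scene0.png")[180:340,195:375]
cv2.imwrite("pics/sc_crop.png",cv2.resize(a,None,fx=4.4,fy=3.7*4.4/3.7 if 0 else 3.7,interpolation=cv2.INTER_CUBIC) if 0 else cv2.resize(a,(675,600),interpolation=cv2.INTER_CUBIC))
a=cv2.imread("pics/side0.png")[140:230,255:385]
cv2.imwrite("pics/si_crop.png",cv2.resize(a,(780,540),interpolation=cv2.INTER_CUBIC))
```

```text
(no output)
```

View pics/sc_crop.png

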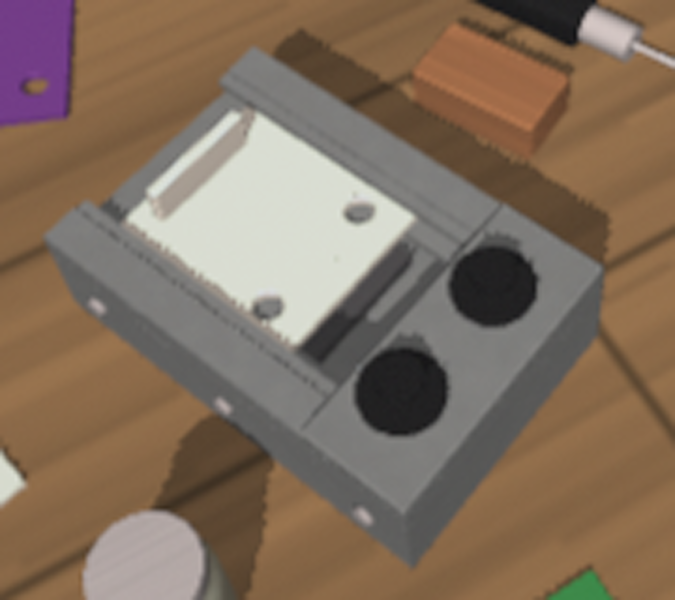

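View pics/si_crop.png

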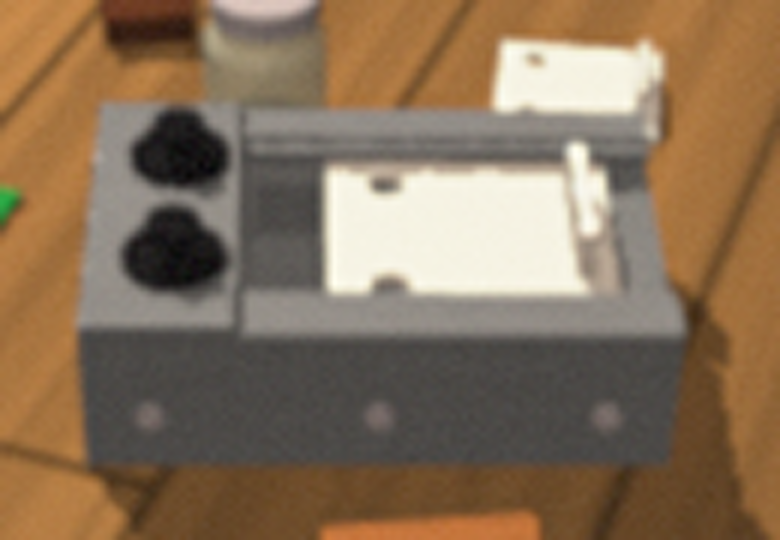

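```bash
cat > h.py <<'E'
import numpy as np
from rig import *
def proj(n,P):
    m=camera_model(n);T=np.linalg.inv(m['extrinsics']);P=np.atleast_2d(P)
    c=P@T[:3,:3].T+T[:3,3];f=200/np.tan(np.radians(m['fovy']/2))
    return np.c_[m['cx']+f*c[:,0]/c[:,2],m['cy']+f*c[:,1]/c[:,2]]
def b2w(p,B):
    p=np.atleast_2d(p);x,y,t=p;c,s=0,0
E
python3 - <<'E'
import sys;sys.path.insert(0,'.')
from h import *
from scipy.optimize import least_squares
sc=[((130,85,80),603,268),((130,-85,80),407,512),((130,-85,0),412,565),((-130,-85,75.5),45,238),((-130,85,75.5),252,47),((62,-85,80),303,428),((62,85,80),500,205)]
si=[((-130,85,75.5),683,330),((130,85,80),80,327),((130,85,0),92,462),((-130,85,0),668,462),((62,85,80),240,330),((130,-85,80),103,103)]
A=np.array([[195+u/3.75,180+v/3.75] for _,u,v in sc]);A2=np.array([[255+u/6,140+v/6] for _,u,v in si])
P1=np.array([p[0] for p in sc],float);P2=np.array([p[0] for p in si],float)
def W(P,b):
    c,s=np.cos(b[2]),np.sin(b[2]);P=np.atleast_2d(np.array(P,float))
    return np.c_[b[0]+c*P[:,0]-s*P[:,1],b[1]+s*P[:,0]+c*P[:,1],P[:,2]]
def r(b,k=3):
    o=[]
    if k&1:o.append((proj('scene',W(P1,b))-A).ravel())
    if k&2:o.append((proj('side',W(P2,b))-A2).ravel())
    return np.concatenate(o)
for k in (1,2,3):
    s=least_squares(r,[600,-100,.5],args=(k,),x_scale=[100,100,1]);print(k,s.x.round(3),s.fun.reshape(-1,2).round(1).tolist())
b=s.x
# predictions
def show(n,P): print(n,P,proj(n,W(P,b)).round(1))
S=lambda u,v:(195+u/3.75,180+v/3.75)
D=lambda u,v:(255+u/6,140+v/6)
print('rib ends seen scene',S(240,110),S(150,193),'side',D(577,145),D(595,230))
for x in (-110,-100,-90,-80):
    for y in (35,-35): show('scene',(x,y,92));show('side',(x,y,92))
for y in(38,-38):
  for z in (84,101): show('scene',(90,y,z));show('side',(90,y,z))
print('rivets seen',S(493,285),S(402,390),D(175,215),D(178,118))
print('rivet xy',W([(90,38,101),(90,-38,101)],b).round(1))
E
```

```text
1 [ 5.96065e+02 -8.51280e+01  3.81000e-01] [[0.5, -1.0], [-0.5, 0.0], [0.5, 0.8], [-0.7, -0.2], [0.3, -0.1], [-0.9, 0.9], [1.0, -1.2]]
2 [ 5.93345e+02 -8.64450e+01  3.85000e-01] [[1.0, 0.4], [-0.2, -0.2], [-0.7, 0.6], [0.6, 0.1], [-0.1, -0.8], [-0.6, -0.6]]
3 [ 5.95059e+02 -8.56160e+01  3.85000e-01] [[0.0, -1.5], [-0.7, -0.4], [0.3, 0.4], [-1.1, -0.2], [-0.3, -0.3], [-1.2, 0.6], [0.5, -1.6], [0.3, 0.4], [-1.0, -0.2], [-1.4, 0.6], [-0.1, 0.1], [-0.8, -0.8], [-1.3, -0.5]]
rib ends seen scene (259.0, 209.33333333333334) (235.0, 231.46666666666667) side (351.1666666666667, 164.16666666666666) (354.1666666666667, 178.33333333333334)
scene (-110, 35, 92) [[251.8 206. ]]
side (-110, 35, 92) [[359.7 178.5]]
scene (-110, -35, 92) [[228.4 227.5]]
side (-110, -35, 92) [[356.9 163.2]]
scene (-100, 35, 92) [[255.1 208.2]]
side (-100, 35, 92) [[356.  178.5]]
scene (-100, -35, 92) [[231.8 229.9]]
side (-100, -35, 92) [[353.3 163.2]]
scene (-90, 35, 92) [[258.5 210.4]]
side (-90, 35, 92) [[352.2 178.5]]
scene (-90, -35, 92) [[235.2 232.3]]
side (-90, -35, 92) [[349.7 163.2]]
scene (-80, 35, 92) [[261.9 212.6]]
side (-80, 35, 92) [[348.4 178.5]]
scene (-80, -35, 92) [[238.6 234.8]]
side (-80, -35, 92) [[346.1 163.2]]
scene (90, 38, 84) [[326. 255.]]
side (90, 38, 84) [[283.6 181.8]]
scene (90, 38, 101) [[325.9 250.7]]
side (90, 38, 101) [[283.5 176.5]]
scene (90, -38, 84) [[301.9 283.4]]
side (90, -38, 84) [[284.4 165. ]]
scene (90, -38, 101) [[301.4 279.4]]
side (90, -38, 101) [[284.3 159.9]]
rivets seen (326.4666666666667, 256.0) (302.2, 284.0) (284.1666666666667, 175.83333333333334) (284.6666666666667, 159.66666666666666)
rivet xy [[664.2 -16.6 101. ]
 [692.7 -87.  101. ]]
```

Both cameras agree to a few mm: the box is at (595,-86) with yaw 0.385. The rib is at box x≈-93, and both pins are raised. The tool is already aligned, with tool -y along box +x and tool -x along box +y. I'll close the fingers and travel to behind the rib.

Request:
arm_command(
  moves=[
    {"claw": 0,"x": -1.4,"y": -1.45},
    {"claw": 0,"x": -2.8,"y": -2.9},
    {"claw": 0,"x": -4.2,"y": -4.35},
    {"claw": 0,"x": -5.6,"y": -5.8},
    {"claw": 0,"x": -7.0,"y": -7.25},
    {"claw": 0,"x": -8.4,"y": -8.7},
    {"claw": 0,"x": -9.8,"y": -10.1},
    {"claw": 0,"x": -11.0,"y": -11.3},
  ],
  force=60,
)

```text
invalid input
```

```bash
cat >> h.py <<'E'
from scipy.spatial.transform import Rotation as R
B=np.array([595.06,-85.6,.385])
def box(p):
    c,s=np.cos(B[2]),np.sin(B[2]);d=np.array(p[:2])-B[:2]
    return np.array([c*d[0]+s*d[1],-s*d[0]+c*d[1],p[2]])
def st(o=None):
    o=o or observe();Rm=R.from_rotvec(o['eef_rot']).as_matrix()
    print('t',round(o['time'],2),'box',box(o['position']).round(1),'toolx in deg',np.degrees(np.arctan2(Rm[1,0],Rm[0,0])).round(2),'zax',Rm[:,2].round(3),'F',o['ft_force'].round(1),'w',round(o['gripper_width'],1))
E
python3 -c "
from h import *
st()"
```

```text
t 0.15 box [-519.5 -371.8  230.5] toolx in deg -67.95 zax [-0.001  0.001 -1.   ] F [-0.   0.2  0.3] w 85.5
```

Request:
arm_command(
  moves=[
    {"claw": 0,"x": -1.4,"y": -1.45,"z": 0,"spin": 0},
    {"claw": 0,"x": -2.8,"y": -2.9,"z": 0,"spin": 0},
    {"claw": 0,"x": -4.2,"y": -4.35,"z": 0,"spin": 0},
    {"claw": 0,"x": -5.6,"y": -5.8,"z": 0,"spin": 0},
    {"claw": 0,"x": -7.0,"y": -7.2,"z": 0,"spin": 0},
    {"claw": 0,"x": -8.4,"y": -8.7,"z": 0,"spin": 0},
    {"claw": 0,"x": -9.8,"y": -10.1,"z": 0,"spin": 0},
    {"claw": 0,"x": -11,"y": -11.3,"z": 0,"spin": 0},
  ],
  force=60,
)

```text
time: 1.15
position: [444.3, -190.2, 231.4]
eef_rot: [-2.606, 1.754, -0.0]
ft_force: [1.2, 0.1, 0.8]
gripper_width: 0.1
```

```bash
python3 -c "
from h import *
st()"
```

```text
t 1.15 box [-179.   -40.3  231.4] toolx in deg -67.88 zax [ 0.  0. -1.] F [1.2 0.1 0.8] w 0.1
```

Request:
arm_command(
  moves=[
    {"claw": 0,"x": -0.7,"y": -0.7,"z": 0,"spin": 0},
    {"claw": 0,"x": -1.35,"y": -1.35,"z": 1.2,"spin": 0},
    {"claw": 0,"x": -1.35,"y": -1.35,"z": 2.6,"spin": 0},
    {"claw": 0,"x": -1.35,"y": -1.35,"z": 4,"spin": 0},
    {"claw": 0,"x": -1.35,"y": -1.35,"z": 4,"spin": 0},
  ],
)

```text
time: 1.78
position: [463.5, -139.2, 108.9]
eef_rot: [2.604, -1.754, -0.01]
ft_force: [-0.4, 0.1, -0.0]
gripper_width: 0.0
```

```bash
python3 -c "
from h import *
import cv2
st()
for n in ['wrist','side','scene']:cv2.imwrite('pics/%s1.png'%n,snapshot(n))
a=cv2.imread('pics/side1.png')[120:230,255:425]
b=cv2.imread('pics/scene1.png')[150:330,185:375]
cv2.imwrite('pics/c1.png',np.hstack([cv2.resize(a,(400,259)),cv2.resize(b,(400,379))[:259]]) if 0 else np.hstack([cv2.resize(a,(400,380)),cv2.resize(b,(400,380))]))
"
```

```text
t 1.77 box [-142.    -0.3  108.9] toolx in deg -67.93 zax [-0.007  0.002 -1.   ] F [-0.4  0.1 -0. ] w 0.0
```

View pics/wrist1.png

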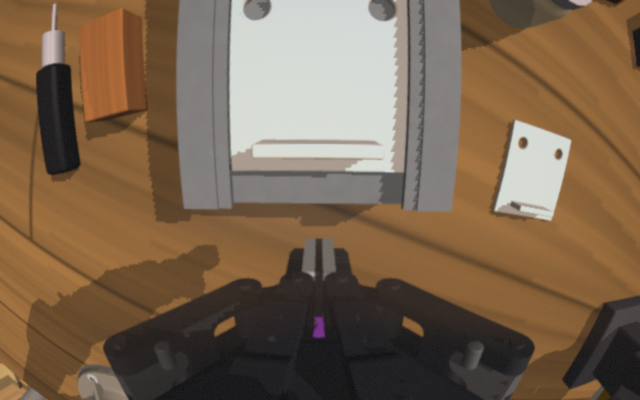

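View pics/c1.png

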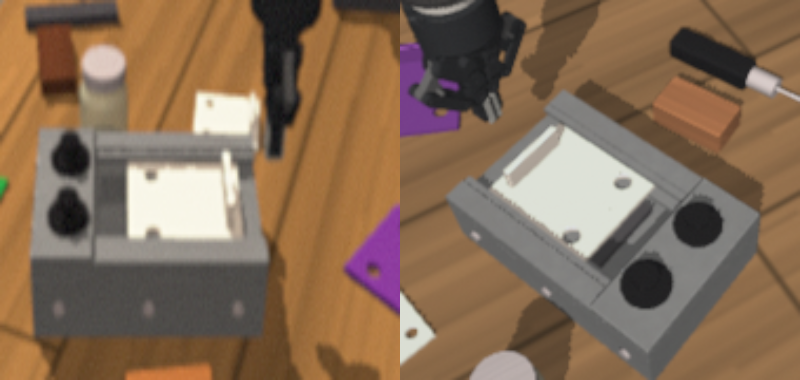

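The wrist view shows the rib centred at (318,150), with box walls at columns 182 and 453. Next I'll get its box coordinates.

```bash
cat >> h.py <<'E'
def wray(u,v,z,o):
    m=camera_model('wrist');T=m['T_tool_cam'];f=200/np.tan(np.radians(m['fovy']/2))
    d=np.array([u-m['cx'],v-m['cy']]);r=np.hypot(*d);th=r/f
    k=np.r_[d/max(r,1e-9)*np.sin(th),np.cos(th)]
    Rm=R.from_rotvec(o['eef_rot']).as_matrix()
    c=Rm@T[:3,3]+o['position'];w=Rm@T[:3,:3]@k
    return box(c+w*(z-c[2])/w[2])
E
python3 -c "
from h import *
o=observe();st(o)
for u,v,z in [(253,144,92),(383,144,92),(253,158,92),(383,158,92),(184,209,75.5),(452,211,75.5),(178,100,75.5),(459,100,75.5)]: print(u,v,z,wray(u,v,z,o).round(1))
"
```

```text
t 1.93 box [-139.    -2.4  112.8] toolx in deg -67.97 zax [ 0.002 -0.    -1.   ] F [-0.2 -0.5 -0.4] w -0.1
253 144 92 [-84.8  32.7  92. ]
383 144 92 [-85. -37.  92.]
253 158 92 [-92.4  33.   92. ]
383 158 92 [-92.6 -37.3  92. ]
184 209 75.5 [-126.7   85.3   75.5]
452 211 75.5 [-128.4  -89.7   75.5]
178 100 75.5 [-56.8  83.7  75.5]
459 100 75.5 [-57.1 -88.9  75.5]
```

Request:
arm_command(
  moves=[
    {"claw": 0,"x": 0,"y": 0,"z": 0.7,"spin": 0},
    {"claw": 0,"x": 0,"y": 0,"z": 1.33,"spin": 0},
    {"claw": 0,"x": 0,"y": -0.3,"z": 1.33,"spin": 0},
    {"claw": 0,"x": 0,"y": -0.6,"z": 1.33,"spin": 0},
    {"claw": 0,"x": 0,"y": -0.9,"z": 1.33,"spin": 0},
    {"claw": 0,"x": 0,"y": -1.2,"z": 1.33,"spin": 0},
    {"claw": 0,"x": 0,"y": -1.5,"z": 1.33,"spin": 0},
    {"claw": 0,"x": 0,"y": -1.8,"z": 1.33,"spin": 0},
  ],
)

```text
time: 2.92
position: [516.4, -119.4, 71.4]
eef_rot: [2.605, -1.756, -0.001]
ft_force: [-0.7, -0.2, 0.8]
gripper_width: 0.2
```

```bash
python3 -c "
from h import *
import cv2
st()
for n in ['wrist','side']:cv2.imwrite('pics/%s2.png'%n,snapshot(n))
st()
a=cv2.imread('pics/side2.png')[120:230,255:425]
cv2.imwrite('pics/c2.png',np.hstack([cv2.resize(a,(400,300)),cv2.resize(cv2.imread('pics/wrist2.png'),(400,300))]))
"
```

```text
t 2.92 box [-85.6  -1.8  71.4] toolx in deg -67.96 zax [-0.001 -0.    -1.   ] F [-0.7 -0.2  0.8] w 0.2
t 3.02 box [-84.4  -1.6  71.5] toolx in deg -67.9 zax [ 0.001  0.    -1.   ] F [ 0.1  0.4 -0.2] w 0.4
```

View pics/c2.png

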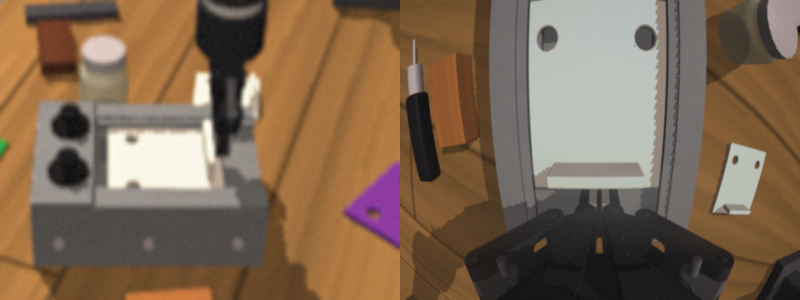

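The cover slides ahead of the fingers as intended, so I'll continue.

Request:
arm_command(
  moves=[
    {"claw": 0,"x": 0,"y": -0.3,"z": 0,"spin": 0},
    {"claw": 0,"x": 0,"y": -0.6,"z": 0,"spin": 0},
    {"claw": 0,"x": 0,"y": -0.9,"z": 0,"spin": 0},
    {"claw": 0,"x": 0,"y": -1.2,"z": 0,"spin": 0},
    {"claw": 0,"x": 0,"y": -1.5,"z": 0,"spin": 0},
    {"claw": 0,"x": 0,"y": -1.75,"z": 0,"spin": 0},
    {"claw": 0,"x": 0,"y": -2.0,"z": 0,"spin": 0},
    {"claw": 0,"x": 0,"y": -2.1,"z": 0,"spin": 0},
  ],
)

```text
time: 4.03
position: [575.0, -95.6, 71.4]
eef_rot: [-2.605, 1.755, -0.0]
ft_force: [-2.5, -1.1, 1.5]
gripper_width: -0.1
```

```bash
python3 -c "
from h import *
import cv2
st()
for n in ['wrist','side']:cv2.imwrite('pics/%s3.png'%n,snapshot(n))
st()
a=cv2.imread('pics/side3.png')[120:230,255:425]
cv2.imwrite('pics/c3.png',np.hstack([cv2.resize(a,(400,300)),cv2.resize(cv2.imread('pics/wrist3.png'),(400,300))]))
"
```

```text
t 4.03 box [-22.4  -1.8  71.4] toolx in deg -67.94 zax [ 0.  0. -1.] F [-2.5 -1.1  1.5] w -0.1
t 4.12 box [-22.4  -1.8  71.5] toolx in deg -67.94 zax [ 0.001  0.    -1.   ] F [ 0.7  0.4 -0.3] w -0.1
```

View pics/c3.png

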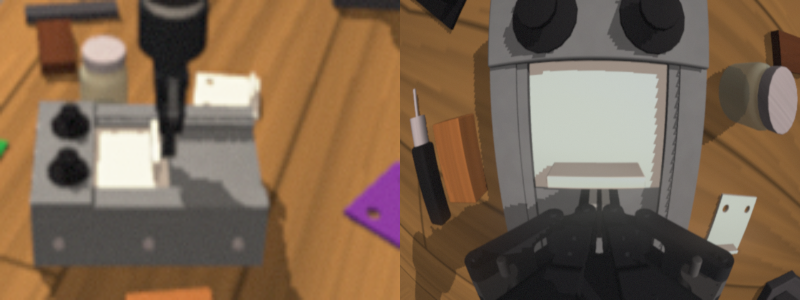

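Request:
arm_command(
  moves=[
    {"claw": 0,"x": 0,"y": -0.06,"z": 0,"spin": 0},
    {"claw": 0,"x": 0,"y": -0.12,"z": 0,"spin": 0},
    {"claw": 0,"x": 0,"y": -0.18,"z": 0,"spin": 0},
    {"claw": 0,"x": 0,"y": -0.23,"z": 0,"spin": 0},
    {"claw": 0,"x": 0,"y": -0.27,"z": 0,"spin": 0},
  ],
)

```text
time: 4.75
position: [582.1, -92.8, 71.4]
eef_rot: [2.605, -1.756, -0.0]
ft_force: [-2.0, -0.7, 1.4]
gripper_width: -0.1
```

Request:
arm_command(
  moves=[
    {"claw": 0,"x": 0,"y": -0.04,"z": 0,"spin": 0},
    {"claw": 0,"x": 0,"y": -0.07,"z": 0,"spin": 0},
  ],
)

```text
time: 5.0
position: [584.0, -92.0, 71.4]
eef_rot: [2.605, -1.756, 0.0]
ft_force: [-1.9, -1.1, 2.0]
gripper_width: 0.2
```

Request:
arm_command(
  moves=[
    {"claw": 0,"x": 0,"y": -0.04,"z": 0,"spin": 0},
    {"claw": 0,"x": 0,"y": -0.07,"z": 0,"spin": 0},
  ],
)

```text
time: 5.25
position: [585.4, -91.4, 71.3]
eef_rot: [2.604, -1.755, -0.001]
ft_force: [-4.7, -1.7, 3.5]
gripper_width: -0.1
```

```bash
python3 -c "
from h import *
st()"
```

```text
t 5.25 box [-11.1  -1.8  71.3] toolx in deg -67.96 zax [-0.001 -0.    -1.   ] F [-4.7 -1.7  3.5] w -0.1
```

Request:
arm_command(
  moves=[
    {"claw": 0,"x": 0,"y": -0.03,"z": 0,"spin": 0},
    {"claw": 0,"x": 0,"y": -0.07,"z": 0,"spin": 0},
  ],
)

```text
time: 5.5
position: [585.5, -91.5, 71.1]
eef_rot: [2.601, -1.755, -0.005]
ft_force: [-10.4, -3.6, 8.1]
gripper_width: -0.0
```

Request:
arm_command(
  moves=[
    {"claw": 0,"x": 0,"y": -0.03,"z": 0,"spin": 0},
    {"claw": 0,"x": 0,"y": -0.06,"z": 0,"spin": 0},
  ],
)

```text
time: 5.75
position: [585.5, -91.5, 70.9]
eef_rot: [2.599, -1.754, -0.009]
ft_force: [-16.1, -3.8, 12.1]
gripper_width: 0.2
```

```bash
python3 -c "
from h import *
import cv2
st()
for n in ['wrist','side','scene']:cv2.imwrite('pics/%s4.png'%n,snapshot(n))
st()
a=cv2.imread('pics/side4.png')[120:230,255:425]
cv2.imwrite('pics/c4.png',np.hstack([cv2.resize(a,(400,300)),cv2.resize(cv2.imread('pics/wrist4.png'),(400,300))]))
"
```

```text
t 5.75 box [-11.1  -1.9  70.9] toolx in deg -68.04 zax [-0.008 -0.002 -1.   ] F [-16.1  -3.8  12.1] w 0.2
t 5.9 box [-11.1  -1.9  70.9] toolx in deg -68.04 zax [-0.008 -0.002 -1.   ] F [-13.3  -4.3  10.9] w -0.0
```

View pics/c4.png

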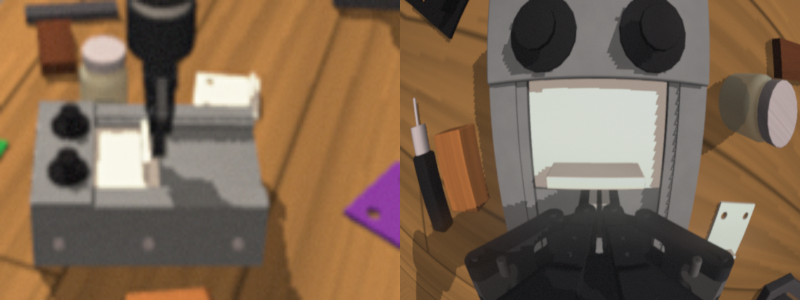

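The cover stopped dead at the expected place: the force rose to 17 N with no more motion. I'll back off, rise, and measure the pins.

Request:
arm_command(
  moves=[
    {"claw": 0,"x": 0,"y": 0.2,"z": 0,"spin": 0},
    {"claw": 0,"x": 0,"y": 0.3,"z": 0,"spin": 0},
    {"claw": 0,"x": 0,"y": 0.3,"z": -1,"spin": 0},
    {"claw": 0,"x": 0,"y": 0.3,"z": -2,"spin": 0},
    {"claw": 0,"x": 0,"y": -0.7,"z": -2,"spin": 0},
    {"claw": 0,"x": 0,"y": -1.2,"z": -2,"spin": 0},
    {"claw": 0,"x": 0,"y": -1.2,"z": -2,"spin": 0},
    {"claw": 0,"x": 0,"y": -1.2,"z": -2,"spin": 0},
  ],
)

```text
time: 6.9
position: [621.9, -76.7, 130.6]
eef_rot: [2.604, -1.755, -0.002]
ft_force: [-0.1, -0.1, -0.2]
gripper_width: 0.1
```

```bash
python3 -c "
from h import *
import cv2
st()
cv2.imwrite('pics/wrist5.png',snapshot('wrist'))
a=cv2.imread('pics/wrist5.png')
cv2.imwrite('pics/w5.png',cv2.convertScaleAbs(cv2.resize(a[0:260,160:480],(738,600),interpolation=cv2.INTER_CUBIC),alpha=1.6,beta=20))
"
```

```text
t 6.9 box [ 28.2  -1.8 130.6] toolx in deg -67.97 zax [-0.002 -0.    -1.   ] F [-0.1 -0.1 -0.2] w 0.1
```

View pics/w5.png

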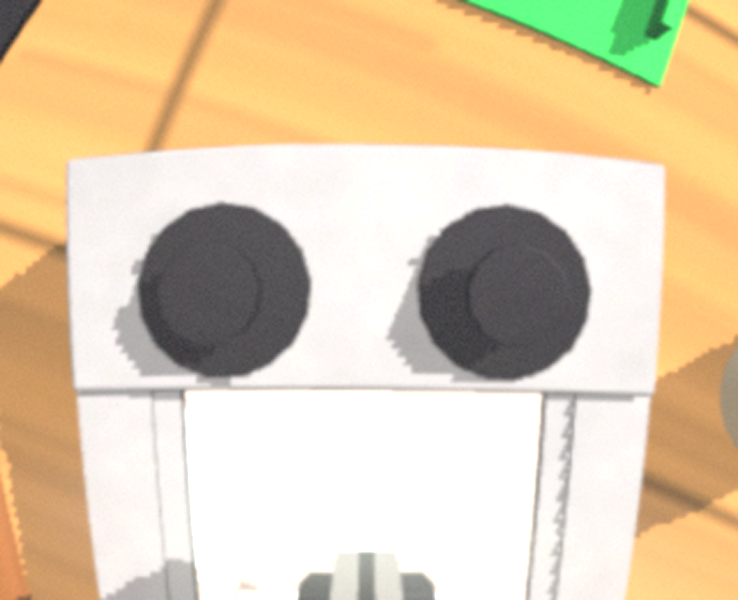

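```bash
python3 -c "
from h import *
o=observe()
for n,u,v,z in [('fa',225,290,84),('fb',505,292,84),('ha',208,291,101),('hb',522,297,101),('L',68,160,80),('Rr',665,165,80)]: print(n,wray(160+u/2.306,v/2.306,z,o).round(1))
"
```

```text
fa [91.  35.5 84. ]
fb [ 90.4 -39.1  84. ]
ha [ 91.6  36.4 101. ]
hb [ 89.9 -40.1 101. ]
L [130.8  81.8  80. ]
Rr [129.1 -86.5  80. ]
```

Request:
arm_command(
  moves=[
    {"claw": 0,"x": -0.6,"y": -1.05,"z": 0,"spin": 0},
    {"claw": 0,"x": -1.27,"y": -2.09,"z": 0,"spin": 0},
    {"claw": 0,"x": -1.27,"y": -2.09,"z": 0.4,"spin": 0},
    {"claw": 0,"x": -1.27,"y": -2.09,"z": 0.75,"spin": 0},
    {"claw": 0,"x": -1.27,"y": -2.09,"z": 0.75,"spin": 0},
  ],
)

```text
time: 7.58
position: [664.9, -19.4, 107.3]
eef_rot: [2.601, -1.757, -0.003]
ft_force: [-0.7, 0.4, 0.3]
gripper_width: -0.3
```

```bash
python3 -c "
from h import *
import cv2
st()
cv2.imwrite('pics/side6.png',snapshot('side'))
a=cv2.imread('pics/side6.png')[110:230,245:405]
cv2.imwrite('pics/c6.png',cv2.convertScaleAbs(cv2.resize(a,(800,600),interpolation=cv2.INTER_CUBIC),alpha=1.5,beta=20))
"
```

```text
t 7.58 box [ 89.6  35.1 107.3] toolx in deg -68.07 zax [-0.003 -0.001 -1.   ] F [-0.7  0.4  0.3] w -0.3
```

View pics/c6.png

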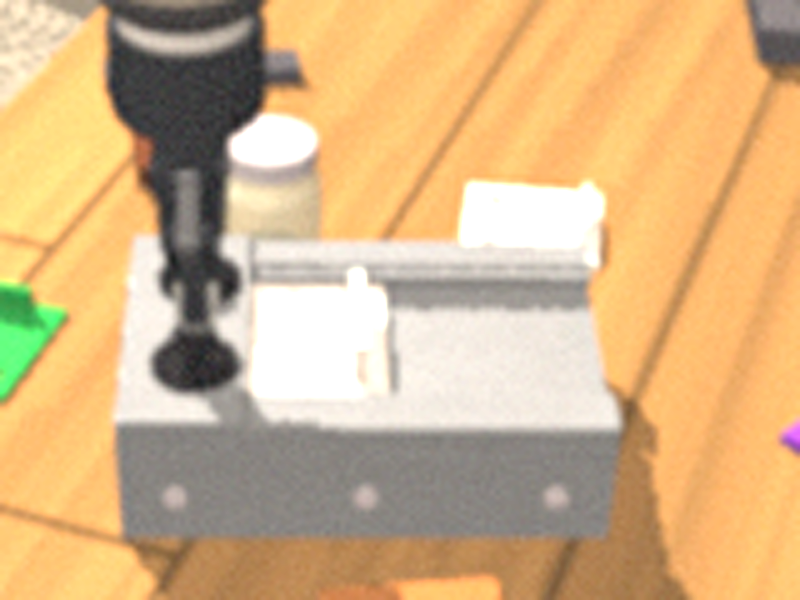

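The tip is centred over pin a. The cover still sits at the bridge.

Request:
arm_command(
  moves=[
    {"claw": 0,"x": 0,"y": 0,"z": 0.07,"spin": 0},
    {"claw": 0,"x": 0,"y": 0,"z": 0.14,"spin": 0},
    {"claw": 0,"x": 0,"y": 0,"z": 0.2,"spin": 0},
    {"claw": 0,"x": 0,"y": 0,"z": 0.26,"spin": 0},
    {"claw": 0,"x": 0,"y": 0,"z": 0.32,"spin": 0},
  ],
)

```text
time: 8.25
position: [666.8, -17.5, 100.2]
eef_rot: [2.605, -1.756, 0.0]
ft_force: [-3.2, -0.3, 7.9]
gripper_width: -0.2
```

Request:
arm_command(
  moves=[
    {"claw": 0,"x": 0,"y": 0,"z": 0.05,"spin": 0},
    {"claw": 0,"x": 0,"y": 0,"z": 0.1,"spin": 0},
    {"claw": 0,"x": 0,"y": 0,"z": 0.15,"spin": 0},
  ],
)

```text
time: 8.62
position: [666.8, -17.5, 95.9]
eef_rot: [2.605, -1.756, 0.001]
ft_force: [-3.3, -0.4, 7.4]
gripper_width: 0.3
```

Request:
arm_command(
  moves=[
    {"claw": 0,"x": 0,"y": 0,"z": 0.05,"spin": 0},
    {"claw": 0,"x": 0,"y": 0,"z": 0.1,"spin": 0},
    {"claw": 0,"x": 0,"y": 0,"z": 0.15,"spin": 0},
    {"claw": 0,"x": 0,"y": 0,"z": 0.2,"spin": 0},
  ],
)

```text
time: 9.12
position: [666.8, -17.5, 89.9]
eef_rot: [2.605, -1.756, 0.001]
ft_force: [-3.4, -0.4, 8.5]
gripper_width: 0.2
```

Request:
arm_command(
  moves=[
    {"claw": 0,"x": 0,"y": 0,"z": 0.03,"spin": 0},
    {"claw": 0,"x": 0,"y": 0,"z": 0.06,"spin": 0},
  ],
)

```text
time: 9.38
position: [666.8, -17.4, 88.1]
eef_rot: [2.605, -1.756, 0.001]
ft_force: [-3.0, 0.1, 7.6]
gripper_width: -0.3
```

Request:
arm_command(
  moves=[
    {"claw": 0,"x": 0,"y": 0,"z": 0.03,"spin": 0},
    {"claw": 0,"x": 0,"y": 0,"z": 0.06,"spin": 0},
  ],
)

```text
time: 9.62
position: [666.8, -17.4, 86.3]
eef_rot: [2.605, -1.756, 0.001]
ft_force: [-3.4, 1.3, 8.3]
gripper_width: -0.1
```

Request:
arm_command(
  moves=[
    {"claw": 0,"x": 0,"y": 0,"z": 0.02,"spin": 0},
    {"claw": 0,"x": 0,"y": 0,"z": 0.04,"spin": 0},
    {"claw": 0,"x": 0,"y": 0,"z": 0.04,"spin": 0},
  ],
)

```text
time: 10.0
position: [666.8, -17.4, 85.6]
eef_rot: [2.605, -1.756, 0.001]
ft_force: [-4.4, 0.0, 10.5]
gripper_width: -0.1
```

Request:
arm_command(
  moves=[
    {"claw": 0,"x": 0,"y": 0,"z": 0.03,"spin": 0},
    {"claw": 0,"x": 0,"y": 0,"z": 0.03,"spin": 0},
  ],
)

```text
time: 10.25
position: [666.8, -17.4, 85.6]
eef_rot: [2.605, -1.756, 0.001]
ft_force: [-7.2, -0.9, 16.2]
gripper_width: -0.2
```

Pin a is flush at z=85.6, with the force rising against the hard stop. Moving to pin b.

Request:
arm_command(
  moves=[
    {"claw": 0,"x": 0,"y": 0,"z": -0.5,"spin": 0},
    {"claw": 0,"x": 0,"y": 0,"z": -1.1,"spin": 0},
    {"claw": 0,"x": 1.2,"y": 0.05,"z": -1.1,"spin": 0},
    {"claw": 0,"x": 2.5,"y": 0.05,"z": -1.1,"spin": 0},
    {"claw": 0,"x": 2.53,"y": 0.05,"z": -0.85,"spin": 0},
    {"claw": 0,"x": 2.53,"y": 0.05,"z": -0.85,"spin": 0},
  ],
)

```text
time: 11.0
position: [693.3, -87.8, 108.3]
eef_rot: [-2.605, 1.756, 0.002]
ft_force: [-0.0, 1.0, -0.1]
gripper_width: 0.3
```

```bash
python3 -c "
from h import *
import cv2
st()
cv2.imwrite('pics/side7.png',snapshot('side'))
a=cv2.imread('pics/side7.png')[110:230,245:405]
cv2.imwrite('pics/c7.png',cv2.convertScaleAbs(cv2.resize(a,(800,600),interpolation=cv2.INTER_CUBIC),alpha=1.5,beta=20))
"
```

```text
t 11.0 box [ 90.3 -39.  108.3] toolx in deg -67.95 zax [-0.001  0.001 -1.   ] F [-0.   1.  -0.1] w 0.3
```

View pics/c7.png

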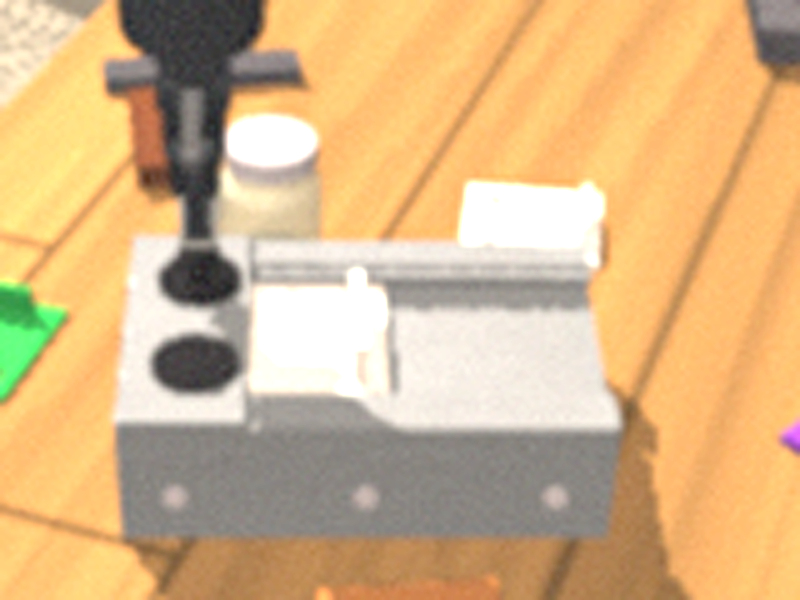

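Pin a looks flat, and the tip is over pin b. I'll press it the same way.

Request:
arm_command(
  moves=[
    {"claw": 0,"x": 0,"y": 0,"z": 0.07,"spin": 0},
    {"claw": 0,"x": 0,"y": 0,"z": 0.14,"spin": 0},
    {"claw": 0,"x": 0,"y": 0,"z": 0.2,"spin": 0},
    {"claw": 0,"x": 0,"y": 0,"z": 0.26,"spin": 0},
    {"claw": 0,"x": 0,"y": 0,"z": 0.32,"spin": 0},
  ],
)

```text
time: 11.68
position: [693.8, -88.2, 99.8]
eef_rot: [2.605, -1.756, 0.0]
ft_force: [-3.2, 0.3, 8.3]
gripper_width: 0.2
```

Request:
arm_command(
  moves=[
    {"claw": 0,"x": 0,"y": 0,"z": 0.05,"spin": 0},
    {"claw": 0,"x": 0,"y": 0,"z": 0.1,"spin": 0},
    {"claw": 0,"x": 0,"y": 0,"z": 0.15,"spin": 0},
  ],
)

```text
time: 12.05
position: [693.8, -88.2, 95.6]
eef_rot: [-2.605, 1.756, -0.0]
ft_force: [-3.1, -0.1, 8.2]
gripper_width: -0.3
```

Request:
arm_command(
  moves=[
    {"claw": 0,"x": 0,"y": 0,"z": 0.05,"spin": 0},
    {"claw": 0,"x": 0,"y": 0,"z": 0.1,"spin": 0},
    {"claw": 0,"x": 0,"y": 0,"z": 0.15,"spin": 0},
  ],
)

```text
time: 12.42
position: [693.8, -88.2, 91.2]
eef_rot: [-2.605, 1.756, -0.0]
ft_force: [-4.0, 0.3, 8.3]
gripper_width: -0.0
```

Request:
arm_command(
  moves=[
    {"claw": 0,"x": 0,"y": 0,"z": 0.04,"spin": 0},
    {"claw": 0,"x": 0,"y": 0,"z": 0.08,"spin": 0},
    {"claw": 0,"x": 0,"y": 0,"z": 0.12,"spin": 0},
  ],
)

```text
time: 12.8
position: [693.8, -88.2, 87.6]
eef_rot: [-2.605, 1.756, -0.0]
ft_force: [-4.5, 0.3, 8.1]
gripper_width: -0.0
```

Request:
arm_command(
  moves=[
    {"claw": 0,"x": 0,"y": 0,"z": 0.03,"spin": 0},
    {"claw": 0,"x": 0,"y": 0,"z": 0.06,"spin": 0},
    {"claw": 0,"x": 0,"y": 0,"z": 0.06,"spin": 0},
  ],
)

```text
time: 13.18
position: [693.8, -88.3, 85.7]
eef_rot: [-2.605, 1.756, -0.0]
ft_force: [-3.2, 0.4, 6.9]
gripper_width: 0.0
```

Request:
arm_command(
  moves=[
    {"claw": 0,"x": 0,"y": 0,"z": 0.03,"spin": 0},
    {"claw": 0,"x": 0,"y": 0,"z": 0.04,"spin": 0},
    {"claw": 0,"x": 0,"y": 0,"z": 0.04,"spin": 0},
  ],
)

```text
time: 13.55
position: [693.9, -88.3, 85.6]
eef_rot: [-2.605, 1.756, -0.001]
ft_force: [-5.5, 0.2, 13.5]
gripper_width: 0.3
```

Pin b is flush at 85.6 too, with the force rising. I'll retreat up and back, then inspect.

Request:
arm_command(
  moves=[
    {"claw": 0,"x": 0,"y": 0,"z": -0.5,"spin": 0},
    {"claw": 0,"x": 0,"y": 0,"z": -1.5,"spin": 0},
    {"claw": 0,"x": -0.6,"y": 1,"z": -2.5,"spin": 0},
    {"claw": 0,"x": -1.25,"y": 2.1,"z": -3.0,"spin": 0},
    {"claw": 0,"x": -1.25,"y": 2.6,"z": -3.0,"spin": 0},
    {"claw": 0,"x": -1.25,"y": 2.6,"z": -3.0,"spin": 0},
    {"claw": 0,"x": -1.25,"y": 2.6,"z": -3.0,"spin": 0},
  ],
)

```text
time: 14.42
position: [608.2, -83.2, 172.9]
eef_rot: [-2.605, 1.756, 0.0]
ft_force: [-0.0, -0.4, 0.4]
gripper_width: 0.3
```

```bash
python3 -c "
from h import *
import cv2
o=observe();st(o)
w=snapshot('wrist');s=snapshot('side')
cv2.imwrite('pics/w8.png',cv2.convertScaleAbs(cv2.resize(w[0:260,160:480],(738,600),interpolation=cv2.INTER_CUBIC),alpha=1.0,beta=10))
a=s[110:230,245:405]
cv2.imwrite('pics/c8.png',cv2.convertScaleAbs(cv2.resize(a,(800,600),interpolation=cv2.INTER_CUBIC),alpha=1.0,beta=10))
"
```

```text
t 14.43 box [ 13.1  -2.7 172.9] toolx in deg -67.99 zax [ 0.  0. -1.] F [-0.  -0.4  0.4] w 0.3
```

View pics/w8.png

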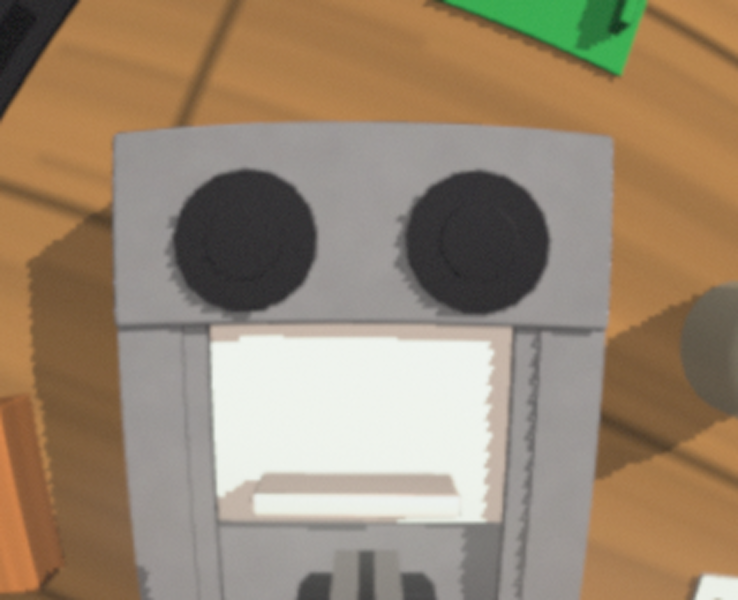

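View pics/c8.png

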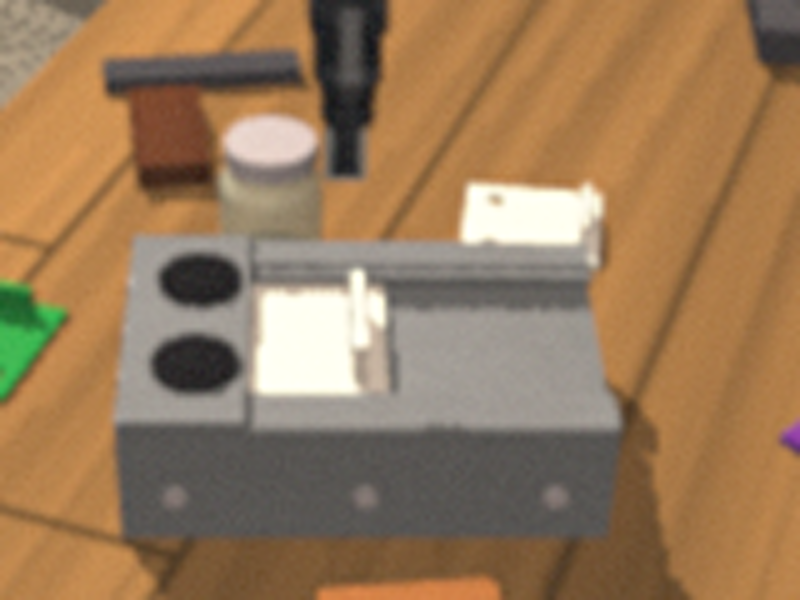

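```bash
python3 -c "
from h import *
o=observe()
for n,u,v,z in [('rib',356,503.5,92),('fa',245,241,84),('fb',478,241,84),('far',364,122,80)]: print(n,wray(160+u/2.306,v/2.306,z,o).round(1))
sign_off()
"
```

```text
rib [ 4.4  0.9 92. ]
fa [90.6 36.5 84. ]
fb [ 90.4 -38.6  84. ]
far [129.9  -1.9  80. ]
the job is handed in; nothing more can be done
```

The cover is home against its stop, both rivet pins are pressed flush, and the job is handed in. No verdict was reported.

- **Cover:** I pushed the rib along the box with closed fingers until the cover stopped dead. The push force was then up to about 17 N with no more motion. A last picture measurement put the rib at box x ≈ 4.4 mm, or about 4 mm allowing for the 0.5 mm the rivets read high in the same picture. Fully home is 3 mm and the allowed range is 0 to 6 mm. The same picture put the rib about 3 mm to the +y side of the box's centre line, within the channel's play and picture error.
- **Pins:** I pressed pin a, then pin b, slowly. Each moved at about 8 N and stopped at z = 85.6 mm, against 85.5 mm for flush. The most force I read while pressing was about 18 N, well under the 60 N limit.
- **Last look:** Both pins look flat in their flanges. The arm was clear of everything, with no force on it.
- **Bystanders:** The arm touched none of them. The jar, and the part of the offcut in view, looked undisturbed in the last pictures. The rotary tool was outside those crops and was last seen in place just after the cover was pushed home.
- **Other notes:** The job took about 14.5 s of the 46 s allowed. My box estimate was about 2 mm off in y, and I corrected for it from the wrist camera before pressing. One move call was refused for leaving out fields, and nothing moved.

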